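Put the loaded socket tray away in the bench rack

TASK

Lift the yellow keeper bar up and off the two hooks in front of the green bench rack and lay it flat on top of the rack. Then slide the loaded blue tray, orange grip outward, into the rack on its ledges until it is fully home against the rear stop, with all its sockets and the spanner still in it. Leave the hammer, the screwdriver and the yellow can where they are.

Things in the scene. Friction and masses are not known exactly. Their poses are not given: they have to be found in the camera images.
- rack: Green open-fronted bench rack, fixed, 188 wide (y) x 140 deep (x) x 160 high. Origin: on the bench under the middle of its open front (mouth plane x = 0); x points into the rack (the way the tray slides in), z up. 168 mm are free between the side walls; the top underside is at z = 150. Two ledges along the walls, tops at z = 40, 24 wide, carry the tray.
- home (a point): Where the tray's origin lies when it is home: rack x = 66, y = 0, z = 40. Axes as the rack. The face of the rear stop is at rack x = 126 (z 32 to 72). Guide strips above the tray's side rims, 14 wide on each wall, begin at rack x = 25; their undersides are at z = 89.
- hooks (a point): Seat of the keeper bar, midway between the hooks, level with their arms' tops: rack x = -41.5, y = 0, z = 56. Axes as the rack. The two hook arms (10 wide) stick out 62 mm in front of the side walls at rack y = +-89, outside the 168 mm passage; upturned lips to z = 74 stand at rack x = -57 to -62 and -21 to -26.
- rack_top (a point): Middle of the rack's flat slatted top surface, 140 (x) x 188 (y): rack x = 70, y = 0, z = 160. Axes as the rack.
- bar: Loose yellow keeper bar, 200 long (y) x 24 (x) x 14 high, 0.25 kg, hanging level across the rack's mouth in the two hooks. Origin: centre of its underside. A red grip plate, 60 wide (y), 10 thick, rises from the middle of its top, leaning 35 degrees from vertical toward -x (direction -0.574, 0, 0.819); upper edge at x = -28, z = 54.
- bar_grip (a point): Point in the middle of the red grip plate's thickness, 17 mm below its upper edge measured along the plate; bar x = -20, y = 0, z = 42. Axes as the bar (x and z are not turned with the plate).
- tray: Loose blue tray, 120 long (x) x 150 wide (y) x 28 high, 0.3 kg, 0.56 kg with its load of three sockets and a spanner. Origin: centre of its underside; its +x end enters the rack first. An orange grip plate, 60 wide (y), 10 thick, rises from the -x wall, leaning 35 degrees from vertical toward -x (direction -0.574, 0, 0.819); upper edge at x = -95, z = 63.
- tray_grip (a point): Point in the middle of the orange grip plate's thickness, 18 mm below its upper edge measured along the plate; tray x = -85, y = 0, z = 49. Axes as the tray.
- socket0: Loose steel socket in the tray, diameter 32, 30 high; origin centre of underside.
- socket1: As socket0, in the middle front pocket.
- socket2: As socket0, in the left front pocket.
- spanner_mid (a point): Middle of the loose steel spanner, 125 long, that lies along y in the tray's rear pocket.
- hammer: Bystander: hammer with wooden handle, 260 long, lying on the bench; x along it.
- screwdriver: Bystander: screwdriver with orange handle, 200 long, lying on the bench; x along it.
- can: Bystander: upright yellow can, diameter 60, 150 high; origin centre of underside.
Not all that is in view belongs to the job. Of the things like the tray, leave any that is turquoise; of the rest the larger one is meant.

How it is judged:
On the way, in this order (a step that is already met when the one before it is completed fails the run):
1. the keeper bar, held in the fingers, is lifted clear above its hooks (height (world z) of bar above 0.085 m and contact force between the fingers and bar above 1 N), for 0.1 s.
2. the keeper bar lies flat and still on the rack's top, released (z of bar in the frame of rack between 0.154 and 0.168 m and x of bar in the frame of rack between 0 and 0.14 m and y of bar in the frame of rack between -0.07 and 0.07 m and angle between bar's own z axis and vertical below 0.1 rad and linear speed of bar below 0.02 m/s and contact force between the fingers and bar below 0.1 N), for 0.2 s.
3. the tray is fully home in the rack (x of tray in the frame of rack between 0.058 and 0.075 m and y of tray in the frame of rack between -0.015 and 0.015 m and z of tray in the frame of rack between 0.034 and 0.046 m and angle between tray's own z axis and vertical below 0.07 rad and angle between the x axis of tray and the x axis of rack, either way round below 0.14 rad and x of tray_grip in the frame of rack below 0.01 m), for 0.2 s.
At the end, for the whole second after the job is handed in: The tray rests level on the rack's ledges, grip outward, within 8 mm of fully home; the keeper bar lies flat on the rack's top, its middle over it (x 0 to 140, y within 70 mm); both still and released; the load still in the tray; bystanders moved under 30 mm (all of step 2 and all of step 3 and linear speed of tray below 0.02 m/s); the robot touches nothing.
It fails at once if a socket or the spanner leaves the tray (x of any of socket0, socket1, socket2, spanner_mid in the frame of tray below -0.06 m or x of any of socket0, socket1, socket2, spanner_mid in the frame of tray above 0.06 m or y of any of socket0, socket1, socket2, spanner_mid in the frame of tray below -0.075 m or y of any of socket0, socket1, socket2, spanner_mid in the frame of tray above 0.075 m or z of any of socket0, socket1, socket2, spanner_mid in the frame of tray above 0.045 m or z of any of socket0, socket1, socket2, spanner_mid in the frame of tray below -0.02 m).
It fails at once if the hammer, the screwdriver or the can is moved by more than 30 mm or the can is tipped (distance of any of hammer, screwdriver, can from where it was at the start of the episode above 0.03 m or angle between can's own z axis and vertical above 0.3 rad).
It also fails if it takes over 56 s, if anything falls off the work surface, if the arm or the gripper's body presses on something with over 40 N, if the wrist force passes 120 N, or if a joint passes its speed limit or range.

ROBOT

A 7-joint arm with a two-finger parallel gripper is mounted at the origin on the work surface. World frame = base frame: x ahead of the robot, y to its left, z up, the work surface at z = 0. Lengths are in m, angles in rad, forces in N, time in s.
With the tool pointing down it reaches from about 0.425 to 0.875 m from the base axis. Payload 4.7 kg.
Tool frame: the origin (TCP) lies between the finger pads; the fingertips stand 14 mm ahead of it and the grasp point (between the pads) lies 5 mm behind it; z points along the fingers, y is the line along which they close (so a half turn about z gives the same grasp; the last joint's range is limited). The gripper opens to 87 mm and grips with 3 to 60 N. Pads are 19 mm wide; open, the fingers measure 117 mm over their backs; the gripper's body (75 mm by 190 mm) begins 51 mm behind the grasp point.
Start: joints at [0.014, 0.321, -0.07, 1.45, 0.023, 1.371, -0.057], TCP at [0.65, -0, 0.237] pointing down, gripper open.
Joint ranges: [-2.86, 2.86], [-0.3, 2.09], [-1.38, 1.24], [0.06, 2.45], [-1.56, 4.7], [0.09, 2.05], [-2.69, 2.69]. Speed limits (rad/s): [2.57, 2.57, 3.14, 3.14, 3.14, 3.14, 3.14].

INTERFACE

Orientations are given as a rotation vector (axis times angle).
In Python, from bench import ctrl gives the robot as it stands.
- The arm moves only by the shell command python3 -m inch 'ROWS' [OPENING] [FORCE]. ROWS is JSON, a list of rows, each a list of 6 numbers: the shift along the world's x, y, z in mm, then the turn, a rotation vector about the world's x, y, z in degrees. In form: [[tx, ty, tz, rx, ry, rz], ...]. A call has 1 to 20 rows; each row is the pose to reach, as a shift and turn from the pose commanded when the call began; what a row does not reach only later rows make up. A row lasts 1/8 s, in which the tool goes at most 62.5 mm and 10.7 degrees, less where a joint would pass 70% of its speed; a pose out of reach is approached as far as the arm can. A call with a gripper value outside its range is refused whole. OPENING is the finger opening in mm, from 0 to 87, set as the call begins (- or left out, the last holds). The fingers move at their own pace and stop on an object; FORCE is the grip in N (left out, the last holds). Time passes only in rows, so rows that repeat a pose let the fingers close. It gives the time, the measured TCP pose, the force, the opening and the grip force at its end, in the units of the state.
- ctrl.get_state(): the state, without advancing time (a new reading comes with each control period).
- ctrl.get_image(name): name is "scene" or "side" or "wrist"; returns (picture, depth): 420x560x3 uint8, red, green, blue; 420x560 float32, m along the optical axis (not along the pixel's ray), 0 where there is no reading.
- ctrl.camera_params(name): a dict with "mtx" (3x3 intrinsics, pixels), "T" (4x4, takes a point from camera to world coordinates). Camera axes: x right, y down, z forward; pixel columns grow to the right and rows downward; lengths in m; the calibration is good to about 2 mm. A picture is of the moment at which its call begins: read the wrist's pose just before it. camera_params takes no time and is no camera call; for the wrist camera it gives the pose at the moment of the call.
- ctrl.close_job(): hands the job in; it is judged then, once.
The state is a dict: "time": time; "joint_positions": joint angles; "qd": joint speeds; "joint_torque": joint torques, N m; "position": TCP position; "tool_rot": TCP orientation; "ft_force": force on the tool from outside, world axes, zero at the start; "torque": the same for the moment, N m; "grip_width": opening from 0.0 (shut) to 1.0 (fully open); "grip_force": force on a finger pad.
Only numpy, scipy, OpenCV 4.12 (cv2) and the standard library are available. Lean on these libraries where they do the work, as an engineer would, in place of code of your own. Each camera call takes 0.05 s, during which the arm holds its last target. There are 200 camera calls.

## Working session

There is one attempt and no reset: what is moved stays moved. The work goes in short steps, Python scripts to look and compute and a shell command to move; the robot and the scene stay as the last step left them, time stands still between calls to the robot, and variables do not carry over. Pictures are saved under pics/ and viewed, at most 10 in all, crops included, and the job is handed in when it is done.

```bash
mkdir -p pics; ls
cat > h.py <<'E'
import numpy as np, cv2
from bench import ctrl
from scipy.spatial.transform import Rotation as R
def grab(n):
    P=ctrl.camera_params(n); im,d=ctrl.get_image(n); return im,d,P['mtx'],P['T']
def cloud(d,K,T):
    v,u=np.indices(d.shape); p=np.stack([(u-K[0,2])/K[0,0]*d,(v-K[1,2])/K[1,1]*d,d],-1)
    w=p@T[:3,:3].T+T[:3,3]; w[d<=0]=np.nan; return w
E
python3 - <<'E'
from h import *
a=[]
for n in("scene","side"):
    im,d,K,T=grab(n); np.savez(n,im=im,d=d,K=K,T=T); print(n,T[:3,3].round(3),T[:3,2].round(2),(d>0).mean())
    cv2.imwrite(f"pics/{n}.png",im[:,:,::-1])
E
```

```text
pics
scene [ 1.401 -0.121  1.021] [-0.7   0.12 -0.7 ] 0.9959651360544217
side [ 0.473 -0.981  1.345] [ 0.02  0.63 -0.77] 0.9956845238095238
```

View pics/scene.png

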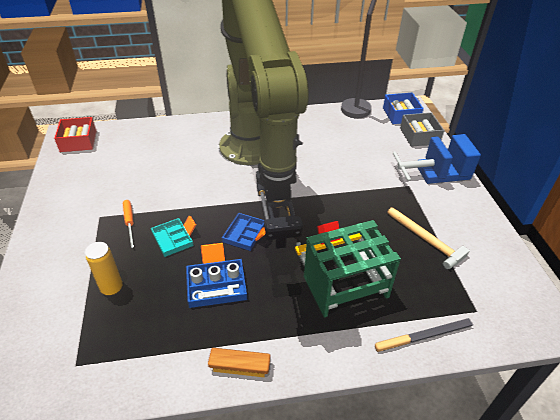

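View pics/side.png

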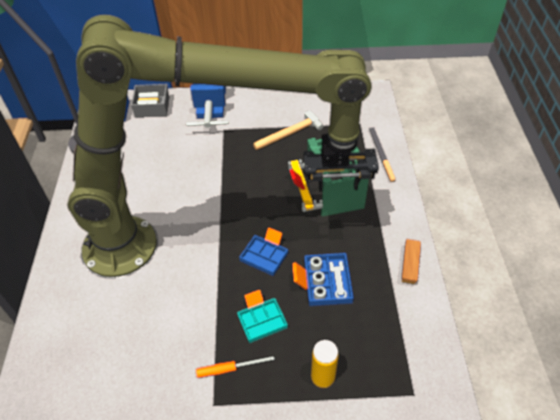

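The scene view shows the loaded blue tray at about (217,283), grip toward the robot. The small blue (243,231) and turquoise (172,236) trays are decoys. The rack is at (350,265) with its mouth toward the robot, and the red grip is at (328,227). Next I measure them from colour masks and depth.

```bash
cat >> h.py <<'E'
def masks(im):
    h=cv2.cvtColor(im,cv2.COLOR_RGB2HSV).astype(int); H,S,V=h[...,0],h[...,1],h[...,2]
    s=(S>120)&(V>60)
    return dict(blue=(H>104)&(H<122)&s,orange=(H>=6)&(H<17)&(S>190)&(V>120),red=((H<5)|(H>174))&(S>150)&(V>100),yellow=(H>=18)&(H<32)&(S>150)&(V>90),green=(H>65)&(H<88)&(S>90))
def boxsel(w,b): return np.all((w>np.array(b)[0])&(w<np.array(b)[1]),-1)
def rect(p):
    (c,s,a)=cv2.minAreaRect((p[:,:2]*1000).astype(np.float32)); return np.round(c,1),np.round(s,1),round(a,2)
E
python3 - <<'E'
from h import *
for n in("scene","side"):
    z=np.load(n+".npz"); w=cloud(z['d'],z['K'],z['T']); m=masks(z['im'])
    print(n)
    for c in m:
        k=cv2.morphologyEx(m[c].astype(np.uint8),cv2.MORPH_OPEN,np.ones((2,2)))
        N,L,st,ce=cv2.connectedComponentsWithStats(k)
        for i in range(1,N):
            if st[i,4]<25: continue
            p=w[L==i]; p=p[~np.isnan(p).any(1)]
            med=np.median(p,0)
            if not(0.3<med[0]<1 and abs(med[1])<.5 and med[2]<.3):continue
            print(c,st[i,4],ce[i].round(),'med',med.round(3),'z',np.percentile(p[:,2],[2,98]).round(3),rect(p))
    g=w[m['green']&boxsel(w,[(.3,-.4,.152),(1,.5,.17)])]; print('top',g.mean(0).round(4),rect(g))
E
```

```text
scene
blue 940 [244. 232.] med [ 0.442 -0.062  0.003] z [-0.004  0.02 ] (array([533.3, -76.1]), array([121.1, 331.2]), 83.1)
blue 1600 [217. 285.] med [ 0.628 -0.154  0.009] z [-0.003  0.029] (array([ 613.6, -155.4]), array([145.1, 154.1]), 1.0)
orange 54 [130. 214.] med [ 0.329 -0.399  0.018] z [0.006 0.024] (array([ 317.5, -398.6]), array([16.6, 86.2]), 88.0)
orange 96 [190. 227.] med [ 0.417 -0.221  0.028] z [-0.002  0.043] (array([ 414.2, -221.3]), array([39.7, 18.5]), 19.02)
orange 49 [261. 235.] med [ 0.485 -0.019  0.034] z [-0.005  0.3  ] (array([588.3, -31.6]), array([ 21. , 265.1]), 83.54)
orange 365 [214. 254.] med [ 0.543 -0.157  0.04 ] z [0.006 0.061] (array([ 527. , -157.5]), array([71.4, 60. ]), 0.43)
red 173 [329. 228.] med [0.548 0.159 0.101] z [0.039 0.159] (array([527.7, 167.3]), array([ 56.5, 202.6]), 70.24)
yellow 67 [127. 211.] med [ 0.317 -0.408  0.022] z [0.017 0.026] (array([ 315.1, -408.7]), array([89.9, 10.2]), 6.69)
yellow 69 [356. 238.] med [0.561 0.24  0.064] z [-0.003  0.123] (array([571.9, 233.4]), array([ 32.1, 124.9]), 65.44)
yellow 56 [339. 243.] med
[... 2281 characters left out ...]
.2]), array([448.4,  36.2]), 84.37)
green 31 [356. 151.] med [0.727 0.202 0.164] z [0.003 0.339] (array([727.9, 192.4]), array([357.2,  18.3]), 77.38)
green 29 [350. 171.] med [0.722 0.203 0.072] z [0.002 0.163] (array([718.4, 192.2]), array([161. ,  21.8]), 75.13)
green 1381 [344. 196.] med [0.685 0.093 0.076] z [0.001 0.162] (array([696.5, 118.1]), array([247.5, 126. ]), 73.4)
green 52 [278. 306.] med [ 0.471 -0.226  0.004] z [-0.004  0.027] (array([ 474., -235.]), array([25. , 56.6]), 44.27)
green 34 [264. 337.] med [ 0.43  -0.324  0.004] z [-0.003  0.009] (array([ 430.2, -325.1]), array([41.9,  7.7]), 21.16)
top [0.6362 0.1795 0.1604] (array([669.1, 184.5]), array([139.2, 195. ]), 10.93)
```

Run:
```python
from h import *
s=ctrl.get_state(); print(s['time'],s['position'],s['tool_rot'],'\n',R.from_rotvec(s['tool_rot']).as_matrix().round(3))
for n in("scene","side"):
    z=np.load(n+".npz"); w=cloud(z['d'],z['K'],z['T']); m=masks(z['im'])
    def ray(mask,h):   # cast mask pixels' rays to plane h
        v,u=np.nonzero(mask);K,T=z['K'],z['T']
        r=np.stack([(u-K[0,2])/K[0,0],(v-K[1,2])/K[1,1],np.ones(len(u))],1)@T[:3,:3].T
        return T[:3,3]+r*((h-T[2,3])/r[:,2])[:,None]
    mt=m['blue']&boxsel(w,[(.5,-.3,.020),(.75,-.05,.036)]); p=ray(mt,.028); print(n,'tray rim',len(p),rect(p), np.percentile(p,[1,99],0).round(3)[:,:2].tolist())
    mo=(m['orange']|m['red'])&boxsel(w,[(.5,-.25,.02),(.58,-.05,.075)]); p=w[mo]; print('orange',p.mean(0).round(3),np.percentile(p,[2,50,98],0).round(3).tolist())
    mr=m['red']&boxsel(w,[(.5,.05,.08),(.6,.25,.115)]); p=w[mr]; print('red',len(p),p.mean(0).round(3),np.percentile(p,[2,50,98],0).round(3).tolist())
    mt=m['green']&boxsel(w,[(.5,-.1,.15),(.9,.4,.172)]); p=ray(mt,.16); print('top',rect(p))
    my=m['yellow']&boxsel(w,[(.5,.02,.05),(.65,.3,.08)]); p=ray(my,.070); print('bar',rect(p))
```

```text
0.1 [ 6.49524695e-01 -4.15587420e-05  2.35571833e-01] [-2.22060003e+00 -2.22062860e+00  2.00291611e-03] 
 [[-0.     1.    -0.002]
 [ 1.     0.    -0.   ]
 [-0.    -0.002 -1.   ]]
scene tray rim 406 (array([ 599.9, -143.2]), array([177.9, 174.2]), 89.68) [[0.56, -0.232], [0.686, -0.082]]
orange [ 0.542 -0.159  0.043] [[0.528, -0.187, 0.023], [0.541, -0.159, 0.044], [0.555, -0.131, 0.063]]
red 167 [0.546 0.159 0.102] [[0.536, 0.131, 0.092], [0.546, 0.159, 0.102], [0.556, 0.188, 0.111]]
top (array([681. , 183.6]), array([146.9, 189.4]), 10.62)
bar (array([574. , 156.4]), array([ 31.6, 190.6]), 10.22)
side tray rim 428 (array([ 588.8, -147.1]), array([171.2, 182.4]), 1.25) [[0.553, -0.238], [0.675, -0.08]]
orange [ 0.535 -0.164  0.049] [[0.517, -0.192, 0.027], [0.536, -0.165, 0.049], [0.55, -0.131, 0.069]]
red 96 [0.544 0.15  0.103] [[0.526, 0.124, 0.083], [0.544, 0.148, 0.105], [0.56, 0.181, 0.115]]
top (array([669.7, 180.8]), array([142.1, 200.5]), 10.43)
bar (array([559.5, 160.7]), array([ 25.9, 209.6]), 10.54)
```

```bash
python3 -m inch '[[-50,0,0,0,-9,0],[-100,50,0,1,-18,3],[-143,100,0,2,-26,6],[-143,153,0,3.2,-34.9,10.2],[-143,153,-40,3.2,-34.9,10.2],[-143,153,-86,3.2,-34.9,10.2],[-143,153,-86,3.2,-34.9,10.2],[-143,153,-86,3.2,-34.9,10.2]]' 45 40
python3 - <<'E'
from h import *
s=ctrl.get_state(); print(s['time'],s['position'],s['joint_positions'],'\n',R.from_rotvec(s['tool_rot']).as_matrix().round(3))
im,d,K,T=grab('wrist'); np.savez('wrist',im=im,d=d,K=K,T=T); cv2.imwrite("pics/w1.png",im[:,:,::-1])
w=cloud(d,K,T);m=masks(im)['red']; p=w[m];p=p[~np.isnan(p).any(1)]; print(len(p),p.mean(0),np.percentile(p,[2,50,98],0).round(3).tolist())
E
```

```text
time: 1.1
position: [0.5082, 0.1531, 0.1524]
tool_rot: [1.711, 2.057, 0.651]
ft_force: [0.6, -0.4, 0.2]
grip_width: 0.514
grip_force: 0.0
1.1 [0.50817989 0.15312084 0.15240407] [-0.21921573 -0.24190466 -0.19896536  2.34414243  0.21451174  0.44602322
 -0.40975142] 
 [[-0.182  0.804  0.566]
 [ 0.983  0.149  0.105]
 [ 0.     0.575 -0.818]]
1447 [0.53242681 0.1652938  0.10776917] [[0.525, 0.134, 0.082], [0.532, 0.166, 0.11], [0.546, 0.189, 0.112]]
```

View pics/w1.png

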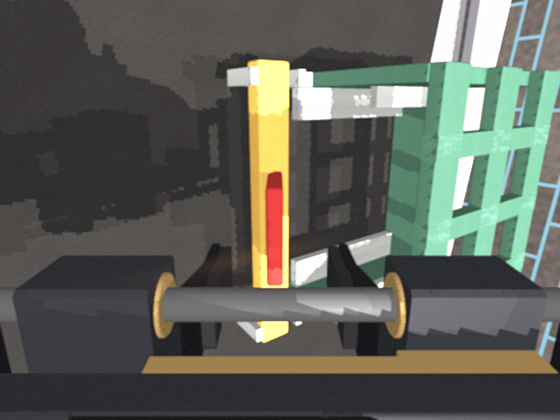

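The wrist view shows the red plate edge-on at columns 267–283, centred between the fingers (mid column about 280). I will advance along the tool axis, grip, and lift.

```bash
python3 -m inch '[[13,3,-19,0,0,0],[26,7,-38,0,0,0],[38,10,-57,0,0,0],[38,10,-57,0,0,0]]' && python3 -m inch '[[0,0,0,0,0,0],[0,0,0,0,0,0],[0,0,0,0,0,0],[0,0,0,0,0,0]]' 0 60 && python3 -m inch '[[0,0,15,0,0,0],[0,0,30,0,0,0],[0,0,50,0,0,0],[0,0,75,0,0,0],[0,0,75,0,0,0]]'; python3 -c "
from h import *
print(ctrl.get_state()['joint_positions'])"
```

```text
time: 1.65
position: [0.5462, 0.1627, 0.0942]
tool_rot: [1.712, 2.057, 0.649]
ft_force: [0.7, -0.6, 0.5]
grip_width: 0.515
grip_force: 0.0
time: 2.15
position: [0.5451, 0.163, 0.0941]
tool_rot: [1.711, 2.058, 0.65]
ft_force: [-0.0, 0.3, -0.4]
grip_width: 0.153
grip_force: 0.0
time: 2.78
position: [0.5457, 0.1634, 0.1703]
tool_rot: [1.71, 2.057, 0.652]
ft_force: [0.3, 0.2, -2.0]
grip_width: 0.111
grip_force: 60.0
[-0.18180481 -0.17046312 -0.221576    2.24814641  0.20777144  0.46796393
 -0.38532032]
```

```bash
python3 -m inch '[[0,0,25,0,0,0],[0,0,50,0,0,0],[0,0,55,0,0,0],[0,0,55,0,0,0]]'
python3 - <<'E'
from h import *
im,d,K,T=grab('scene'); cv2.imwrite("pics/s2.png",cv2.resize(im[150:350,200:450,::-1],None,fx=3,fy=3))
w=cloud(d,K,T);m=masks(im)
my=m['yellow']&boxsel(w,[(.5,.0,.1),(.65,.32,.24)]); p=w[my]; print(len(p),rect(p),np.percentile(p,[2,25,50,75,98],0).round(3).tolist())
A=np.c_[p[:,1],np.ones(len(p))]; print(np.linalg.lstsq(A,p[:,2],rcond=None)[0])
E
```

```text
time: 3.28
position: [0.5442, 0.1626, 0.2218]
tool_rot: [1.712, 2.06, 0.646]
ft_force: [0.3, 0.0, -2.0]
grip_width: 0.108
grip_force: 60.0
618 (array([565.2, 163.6]), array([ 30.7, 200.5]), 11.18) [[0.542, 0.068, 0.181], [0.561, 0.103, 0.189], [0.572, 0.157, 0.192], [0.581, 0.219, 0.194], [0.593, 0.259, 0.196]]
[-6.68615044e-05  1.90863694e-01]
```

View pics/s2.png

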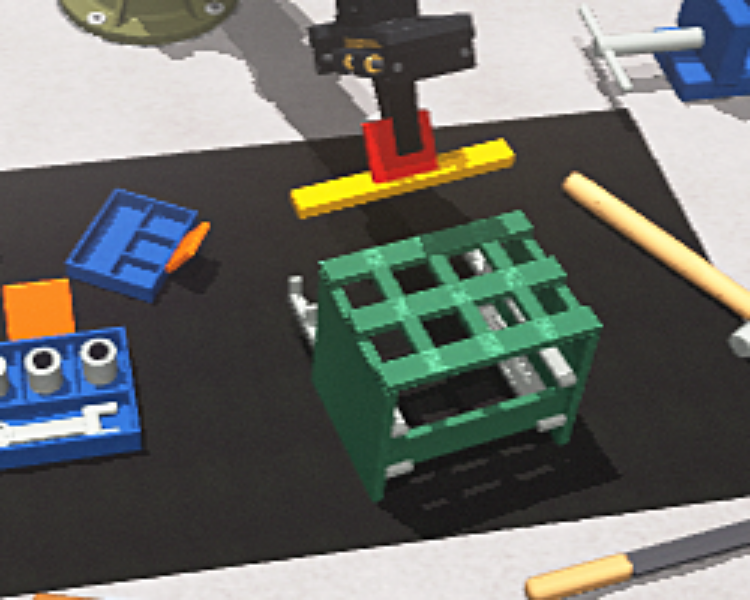

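The bar is held level above the hooks (red plate at about (405,150) in the crop). Next I move it over the rack top.

```bash
python3 -m inch '[[40,8,6,0,0,0],[85,16,6,0,0,0],[120,23,6,0,0,0],[133,25,6,0,0,0],[133,25,-4,0,0,0],[133,25,-12,0,0,0],[133,25,-17,0,0,0],[133,25,-17,0,0,0]]';  python3 -m inch '[[0,0,-2,0,0,0],[0,0,-4,0,0,0],[0,0,-5,0,0,0],[0,0,-5,0,0,0]]'
```

```text
time: 4.32
position: [0.6772, 0.1878, 0.206]
tool_rot: [1.711, 2.059, 0.648]
ft_force: [0.5, -0.5, -2.7]
grip_width: 0.114
grip_force: 60.0
time: 4.82
position: [0.678, 0.188, 0.2015]
tool_rot: [1.711, 2.059, 0.649]
ft_force: [-0.1, -0.0, -1.9]
grip_width: 0.114
grip_force: 60.0
```

```bash
python3 -m inch '[[0,0,-1,0,0,0],[0,0,-2,0,0,0],[0,0,-3,0,0,0],[0,0,-3,0,0,0]]';  python3 -m inch '[[0,0,-1,0,0,0],[0,0,-1,0,0,0],[0,0,-1,0,0,0]]'
```

```text
time: 5.32
position: [0.6786, 0.1882, 0.1996]
tool_rot: [1.71, 2.058, 0.651]
ft_force: [-1.3, -0.5, 0.7]
grip_width: 0.11
grip_force: 60.0
time: 5.7
position: [0.679, 0.1883, 0.1995]
tool_rot: [1.709, 2.057, 0.652]
ft_force: [-2.5, -1.1, 5.9]
grip_width: 0.107
grip_force: 60.0
```

Contact is felt, so I release and back off along the plate.

```bash
python3 -m inch '[[0,0,0,0,0,0],[0,0,0,0,0,0],[0,0,0,0,0,0],[0,0,0,0,0,0],[-11,-2,16,0,0,0],[-23,-4,33,0,0,0],[-45,-8,65,0,0,0],[-60,-11,87,0,0,0],[-60,-11,87,0,0,0]]' 28
python3 - <<'E'
from h import *
im,d,K,T=grab('scene'); np.savez('scene3',im=im,d=d,K=K,T=T)
w=cloud(d,K,T);m=masks(im)
my=m['yellow']&boxsel(w,[(.55,.0,.15),(.85,.35,.19)]); p=w[my]; print(len(p),rect(p),np.percentile(p,[2,25,50,75,98],0).round(3).tolist())
A=np.c_[p[:,1],np.ones(len(p))]; print(np.linalg.lstsq(A,p[:,2],rcond=None)[0])
print(ctrl.get_state()['joint_positions'])
E
```

```text
time: 6.82
position: [0.6186, 0.1774, 0.2875]
tool_rot: [1.709, 2.056, 0.654]
ft_force: [0.1, 0.2, -0.1]
grip_width: 0.322
grip_force: 0.0
712 (array([696. , 188.7]), array([ 38.2, 201.6]), 10.14) [[0.676, 0.093, 0.159], [0.696, 0.128, 0.167], [0.707, 0.178, 0.171], [0.716, 0.244, 0.172], [0.728, 0.285, 0.175]]
[0.0017531  0.16892241]
[-0.18263229 -0.11106095 -0.18612018  1.9544758   0.13843005  0.69730494
 -0.26899881]
```

The bar lies flat on the rack top at about (697,189). Before picking the tray I will check with the empty hand whether the pre-insertion pose in front of the rack can be reached.

```bash
python3 -m inch '[[-60,-12,0,0,0,0],[-120,-24,-20,0,0,0],[-159,-32,-80,0,0,0],[-159,-32,-130,0,0,0],[-159,-32,-162,0,0,0],[-159,-32,-162,0,0,0],[-159,-32,-162,0,0,0],[-159,-32,-162,0,0,0]]'
python3 - <<'E'
from h import *
s=ctrl.get_state();print(s['joint_positions'],R.from_rotvec(s['tool_rot']).as_matrix().round(3)[:,2])
E
```

```text
time: 7.88
position: [0.4655, 0.1472, 0.121]
tool_rot: [1.716, 2.061, 0.641]
ft_force: [0.5, 0.4, 0.2]
grip_width: 0.323
grip_force: 0.0
[-0.14804634 -0.30009738 -0.29903718  2.44839167  0.18151159  0.40313176
 -0.42408534] [ 0.559  0.102 -0.823]
```

```bash
python3 -m inch '[[20,-40,50,0,0,-4],[40,-100,60,0,0,-8],[40,-160,60,0,0,-10.2],[40,-220,60,0,0,-10.2],[40,-280,60,0,0,-10.2],[36,-305,20,0,0,-10.2],[36,-305,-15,0,0,-10.2],[36,-305,-15,0,0,-10.2],[36,-305,-15,0,0,-10.2]]' 45
python3 - <<'E'
from h import *
s=ctrl.get_state();print(s['joint_positions'],R.from_rotvec(s['tool_rot']).as_matrix().round(3).tolist())
im,d,K,T=grab('wrist'); np.savez('wrist',im=im,d=d,K=K,T=T); cv2.imwrite("pics/w2.png",im[:,:,::-1])
w=cloud(d,K,T);m=masks(im);mo=(m['orange']|m['red'])&boxsel(w,[(.48,-.26,.02),(.58,-.06,.08)]); p=w[mo]; print(len(p),np.percentile(p,[2,50,98],0).round(3).tolist(),rect(p))
e=p[p[:,2]>.055]; print('edge',len(e),np.percentile(e,[2,50,98],0).round(3).tolist(),rect(e))
mt=m['blue']&boxsel(w,[(.5,-.3,.022),(.75,-.05,.034)]); q=w[mt]; print('rim',len(q),np.percentile(q,[1,99],0).round(3).tolist(),rect(q))
E
```

```text
time: 9.0
position: [0.5027, -0.1567, 0.108]
tool_rot: [1.869, 1.881, 0.587]
ft_force: [0.5, -0.3, 0.6]
grip_width: 0.52
grip_force: 0.0
[ 0.18017521 -0.16026046  0.21269119  2.38021561 -0.51337438  0.39881132
  0.82972938] [[-0.006, 0.821, 0.57], [1.0, 0.006, 0.002], [-0.002, 0.57, -0.822]]
6 [[0.521, -0.156, 0.059], [0.525, -0.153, 0.064], [0.526, -0.132, 0.066]] (array([ 523.7, -143.8]), array([ 3.1, 24.8]), 8.81)
edge 6 [[0.521, -0.156, 0.059], [0.525, -0.153, 0.064], [0.526, -0.132, 0.066]] (array([ 523.7, -143.8]), array([ 3.1, 24.8]), 8.81)
rim 3867 [[0.553, -0.232, 0.022], [0.675, -0.085, 0.029]] (array([ 587.9, -145.9]), array([150.3, 201.9]), 80.07)
```

View pics/w2.png

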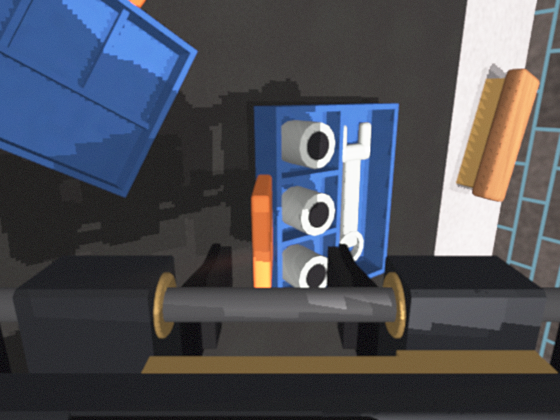

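The orange plate edge sits at about column 262, some 18 px left of the finger centre. That means shifting about 9 mm toward the robot before advancing.

```bash
python3 -m inch '[[-10,-2,0,0,0,0],[-10,-2,0,0,0,0],[-10,-2,0,0,0,0]]'
python3 - <<'E'
from h import *
s=ctrl.get_state();print(s['joint_positions'])
im,d,K,T=grab('wrist'); np.savez('wrist',im=im,d=d,K=K,T=T)
h=cv2.cvtColor(im,cv2.COLOR_RGB2HSV); k=(h[...,0]<22)&(h[...,1]>150)&(h[...,2]>120); k[:, :200]=0; k[:,330:]=0
w=cloud(d,K,T); p=w[k]; print(len(p),np.nanpercentile(p,[2,50,98],0).round(3).tolist())
v,u=np.nonzero(k); print(u.min(),u.max(),v.min(),v.max())
e=p[p[:,2]>.058]; print(len(e),np.nanpercentile(e,[2,50,98],0).round(3).tolist())
tz=R.from_rotvec(s['tool_rot']).as_matrix()[:,2]; print(s['position'],s['position']+tz*(s['position'][2]-.0635)/-tz[2])
E
```

```text
time: 9.43
position: [0.4921, -0.1593, 0.1075]
tool_rot: [1.87, 1.88, 0.587]
ft_force: [-0.1, -0.8, 0.1]
grip_width: 0.517
grip_force: 0.0
[ 0.18882119 -0.18149162  0.22124239  2.39767879 -0.51270355  0.40601735
  0.84375156]
1562 [[0.516, -0.206, 0.001], [0.52, -0.15, 0.063], [0.554, -0.131, 0.066]]
268 285 170 284
1270 [[0.516, -0.186, 0.059], [0.519, -0.153, 0.063], [0.524, -0.132, 0.066]]
[ 0.49208045 -0.15932619  0.10750049] [ 0.522621   -0.15926931  0.0635    ]
```

```bash
python3 -m inch '[[6,1,-11,0,0,0],[20,1,-31,0,0,0],[34,1,-51,0,0,0],[42,1,-62,0,0,0],[42,1,-62,0,0,0]]' && python3 -m inch '[[0,0,0,0,0,0],[0,0,0,0,0,0],[0,0,0,0,0,0],[0,0,0,0,0,0],[0,0,0,0,0,0],[0,0,0,0,0,0]]' 0 60 && python3 -m inch '[[0,0,5,0,0,0],[0,0,10,0,0,0],[0,0,20,0,0,0],[0,0,20,0,0,0]]'
```

```text
time: 10.1
position: [0.5337, -0.1577, 0.0437]
tool_rot: [1.872, 1.883, 0.585]
ft_force: [0.1, 0.5, 0.4]
grip_width: 0.514
grip_force: 0.0
time: 10.85
position: [0.5341, -0.1581, 0.0452]
tool_rot: [1.87, 1.881, 0.586]
ft_force: [-2.8, 1.1, 3.8]
grip_width: 0.111
grip_force: 60.0
time: 11.35
position: [0.5328, -0.1576, 0.0636]
tool_rot: [1.872, 1.883, 0.585]
ft_force: [-0.7, -0.4, -5.2]
grip_width: 0.109
grip_force: 60.0
```

```bash
python3 -m inch '[[0,0,15,0,0,0],[0,0,35,0,0,0],[0,0,60,0,0,0],[0,0,85,0,0,0],[0,0,90,0,0,0],[0,0,90,0,0,0],[0,0,90,0,0,0]]'
cat > t.py <<'E'
from h import *
import sys
b=eval(sys.argv[1]); im,d,K,T=grab('scene'); np.savez('sc',im=im,d=d,K=K,T=T); w=cloud(d,K,T)
s=ctrl.get_state(); print(s['position'],s['joint_positions'][[1,3,5]])
k=masks(im)['blue']&boxsel(w,b); p=w[k]; print(len(p),np.percentile(p,[1,50,99],0).round(3).tolist(),rect(p))
# robust plane of rim: top points per x-bin
A=[]
for lo in np.arange(b[0][0],b[1][0],.015):
    q=p[(p[:,0]>lo)&(p[:,0]<=lo+.015)]
    if len(q)>15: A.append((lo+.0075,np.percentile(q[:,2],92)))
A=np.array(A); print(A.round(3).tolist(), 'pitch deg', np.degrees(np.polyfit(A[:,0],A[:,1],1)[0]).round(2))
E
python3 t.py '[(.5,-.3,.09),(.75,-.03,.18)]'
python3 -c "
import numpy as np,cv2
im=np.load('sc.npz')['im'];cv2.imwrite('pics/s4.png',cv2.resize(im[150:350,140:420,::-1],None,fx=2.5,fy=2.5))"
```

```text
time: 12.22
position: [0.5326, -0.1576, 0.1525]
tool_rot: [1.874, 1.884, 0.584]
ft_force: [-0.3, 0.9, -4.6]
grip_width: 0.115
grip_force: 60.0
[ 0.53278768 -0.15766263  0.15274341] [-0.16890192  2.27841606  0.48661622]
1728 [[0.557, -0.231, 0.104], [0.625, -0.156, 0.117], [0.679, -0.083, 0.134]] (array([ 616.9, -157.2]), array([125.9, 150.3]), 0.92)
[[0.552, 0.133], [0.568, 0.133], [0.582, 0.131], [0.598, 0.13], [0.612, 0.132], [0.628, 0.125], [0.643, 0.131], [0.658, 0.133], [0.673, 0.131]] pitch deg -0.83
```

View pics/s4.png

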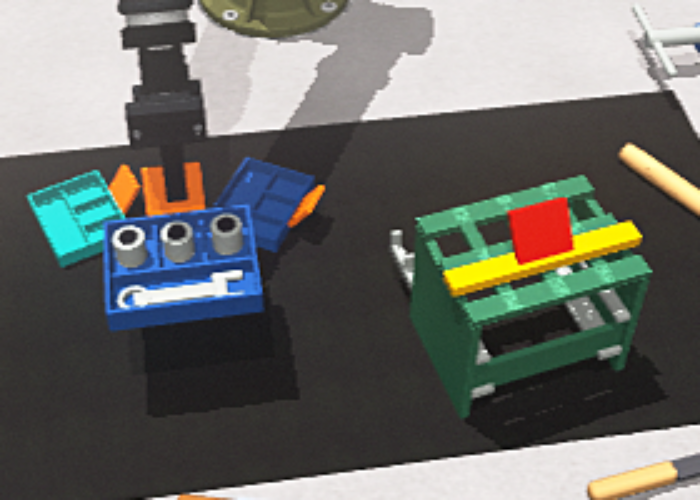

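Tray is held level with all of its load (crop: three sockets, spanner at (185,290)). I tip it slightly nose-down to gain reach and swing round to the rack.

```bash
python3 -m inch '[[-8,5,1,0,2,0],[-18,18,2,0,4,0],[-30,40,2,0,6,0],[-40,65,2,0,8,0],[-48,90,2,0,8,0],[-56,120,2,0,8,0],[-60,150,2,0,8,0],[-62,180,2,-0.2,8,3],[-63,210,2,-0.4,8,6],[-63,230,2,-0.6,8,8.5],[-63,240,2,-0.7,8,9.6],[-63,240,2,-0.7,8,9.6],[-63,240,2,-0.7,8,9.6]]'; python3 t.py '[(.46,-.03,.06),(.68,.25,.18)]'
```

```text
time: 13.9
position: [0.4738, 0.0816, 0.155]
tool_rot: [1.802, 2.142, 0.504]
ft_force: [-0.3, 0.1, -5.7]
grip_width: 0.11
grip_force: 60.0
[0.47384664 0.08154338 0.15503893] [-0.30054412  2.32078571  0.65530478]
1302 [[0.488, 0.013, 0.089], [0.551, 0.08, 0.108], [0.623, 0.171, 0.133]] (array([553.1,  93.9]), array([126., 151.]), 9.75)
[[0.483, 0.133], [0.498, 0.132], [0.513, 0.131], [0.528, 0.126], [0.543, 0.121], [0.558, 0.118], [0.573, 0.118], [0.588, 0.121], [0.603, 0.114], [0.618, 0.114]] pitch deg -8.58
```

```bash
python3 -m inch '[[-4,16,0,0,0,0],[-8,34,0,0,0,0],[-11,52,0,0,0,0],[-13,65,0,0,0,0],[-13,65,0,0,0,0],[-13,65,0,0,0,0]]'; python3 t.py '[(.44,.03,.06),(.68,.32,.18)]'
```

```text
time: 14.7
position: [0.461, 0.1463, 0.1551]
tool_rot: [1.802, 2.141, 0.504]
ft_force: [-0.9, 0.4, -6.0]
grip_width: 0.11
grip_force: 60.1
[0.46103303 0.14626686 0.15515385] [-0.28843047  2.30842004  0.66419684]
1089 [[0.474, 0.077, 0.09], [0.531, 0.154, 0.11], [0.607, 0.233, 0.133]] (array([540.9, 159.2]), array([122.7, 152. ]), 10.43)
[[0.478, 0.132], [0.493, 0.132], [0.507, 0.128], [0.523, 0.125], [0.538, 0.118], [0.553, 0.117], [0.568, 0.122], [0.598, 0.107], [0.613, 0.108]] pitch deg -10.89
```

The tray is centred in the passage (rack y about 0). I lower, enter, then level it.

```bash
python3 -m inch '[[0,0,-10,0,0,0],[2,0,-22,0,0,0],[10,2,-32,0,0,0],[22,4,-34,0,0,0],[34,6,-34,0,0,0],[44,8,-34,0,0,0],[44,8,-34,0,0,0]]'; python3 -m inch '[[2,0,-7,0.4,-2,0],[4,1,-14,0.7,-4,0],[6,1,-21,1.1,-6,0],[8,1,-28,1.5,-7.9,0],[8,1,-28,1.5,-7.9,0],[8,1,-28,1.5,-7.9,0]]'
python3 - <<'E'
from h import *
s=ctrl.get_state();t=R.from_rotvec(s['tool_rot']).as_matrix();print(t.round(3).tolist(),np.degrees(np.arctan2(t[1,2],t[0,2])),np.degrees(np.arcsin(-t[2,2])))
im,d,K,T=grab('side');im2,d2,K2,T2=grab('scene'); cv2.imwrite('pics/s5.png',np.hstack([cv2.resize(im[100:300,240:400,::-1],(400,500)),cv2.resize(im2[190:350,250:410,::-1],(400,500))]))
for i,dd,k,t in((im,d,K,T),(im2,d2,K2,T2)):
    w=cloud(dd,k,t);p=w[masks(i)['blue']&boxsel(w,[(.47,.05,.03),(.7,.3,.12)])];print(len(p),rect(p),np.percentile(p,[1,50,99],0).round(3).tolist())
E
```

```text
time: 15.62
position: [0.5061, 0.1557, 0.1219]
tool_rot: [1.801, 2.142, 0.506]
ft_force: [-0.7, 0.6, -5.8]
grip_width: 0.108
grip_force: 60.1
time: 16.38
position: [0.5132, 0.1564, 0.0939]
tool_rot: [1.726, 2.052, 0.64]
ft_force: [0.1, 0.1, -5.0]
grip_width: 0.109
grip_force: 60.1
[[-0.172, 0.811, 0.56], [0.985, 0.141, 0.098], [0.001, 0.568, -0.823]] 9.95718826344756 55.38376600735261
567 (array([573.2, 166.7]), array([ 95.8, 165.8]), 4.19) [[0.524, 0.085, 0.048], [0.585, 0.167, 0.063], [0.617, 0.248, 0.084]]
217 (array([598.4, 170.1]), array([122.7, 152.2]), 10.42) [[0.55, 0.087, 0.047], [0.579, 0.145, 0.067], [0.665, 0.252, 0.078]]
```

View pics/s5.png

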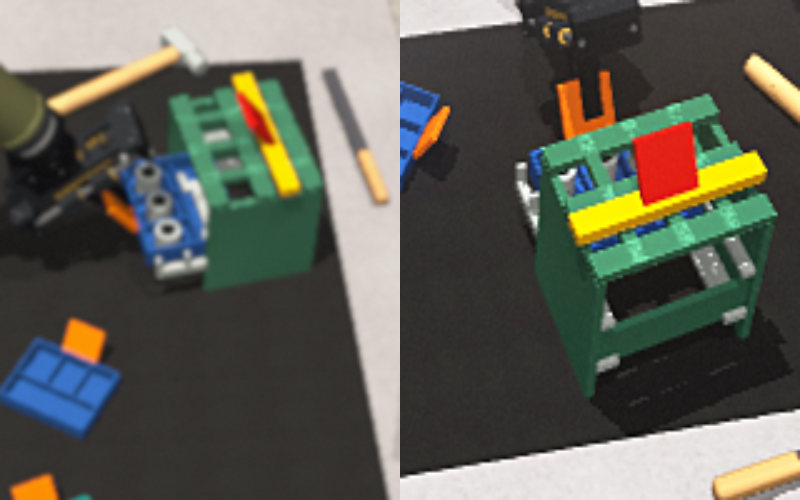

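```bash
python3 -m inch '[[8,1.5,0,0,0,0.2],[18,3,0,0,0,0.4],[28,5,0,0,0,0.5],[38,7,-1,0,0,0.5],[45,8,-2,0,0,0.5],[45,8,-2,0,0,0.5]]'; python3 -m inch '[[5,1,-1,0,0,0],[10,2,-2,0,0,0],[15,3,-3,0,0,0],[15,3,-3,0,0,0]]'
```

```text
time: 17.23
position: [0.5583, 0.1644, 0.091]
tool_rot: [1.718, 2.062, 0.642]
ft_force: [-0.3, -0.2, -5.4]
grip_width: 0.111
grip_force: 60.1
time: 17.73
position: [0.5733, 0.1675, 0.0884]
tool_rot: [1.718, 2.061, 0.643]
ft_force: [0.3, 0.7, -5.3]
grip_width: 0.113
grip_force: 60.1
```

```bash
python3 -m inch '[[3,0,0,0,0,0],[6,0.7,0,0,0,0],[9,1,0,0,0,0],[9,1,-1,0,0,0]]'; python3 -m inch '[[2,0.4,0,0,0,0],[4,0.7,0,0,0,0],[5,1,0,0,0,0],[5,1,0,0,0,0]]';python3 -m inch '[[1,0.2,0,0,0,0],[2,0.4,0,0,0,0],[2,0.4,0,0,0,0]]'
```

```text
time: 18.23
position: [0.5823, 0.1685, 0.0875]
tool_rot: [1.718, 2.061, 0.643]
ft_force: [-0.8, 0.5, -4.7]
grip_width: 0.112
grip_force: 60.1
time: 18.73
position: [0.587, 0.1694, 0.0874]
tool_rot: [1.718, 2.061, 0.643]
ft_force: [0.6, -0.4, -5.2]
grip_width: 0.109
grip_force: 60.1
time: 19.1
position: [0.5872, 0.1697, 0.0862]
tool_rot: [1.718, 2.064, 0.639]
ft_force: [-9.6, -0.7, -0.4]
grip_width: 0.11
grip_force: 60.0
```

```bash
python3 -m inch '[[-0.5,0,-0.5,0,0,0],[-0.5,0,-0.5,0,0,0],[-0.5,0,-0.5,0,0,0],[-0.5,0,-0.5,0,0,0]]' 28; python3 -m inch '[[-6,-1,8,0,0,0],[-17,-3,25,0,0,0],[-34,-6,49,0,0,0],[-55,-10,80,0,0,0],[-55,-10,100,0,0,0],[-55,-10,100,0,0,0]]'
python3 - <<'E'
from h import *
im,d,K,T=grab('side');im2,d2,K2,T2=grab('scene'); cv2.imwrite('pics/s6.png',np.hstack([cv2.resize(im[100:300,240:400,::-1],(400,500)),cv2.resize(im2[190:350,250:410,::-1],(400,500))]))
c=np.array([606,171.5]);y=np.radians(10.5)
for i,dd,k,t in((im,d,K,T),(im2,d2,K2,T2)):
    w=cloud(dd,k,t);m=masks(i);v=[]
    for q,b in((m['blue'],[(.5,.05,.03),(.8,.32,.12)]),(m['orange']|m['red'],[(.54,.09,.06),(.62,.23,.12)])):
        p=w[q&boxsel(w,b)]; l=p*1000; l[:,:2]-=c; X=l[:,0]*np.cos(y)+l[:,1]*np.sin(y);Y=-l[:,0]*np.sin(y)+l[:,1]*np.cos(y)
        print(len(p),rect(p),'rack xyz',[np.percentile(a,[1,50,99]).round(1).tolist() for a in (X,Y,l[:,2])])
E
```

```text
time: 19.6
position: [0.5894, 0.1701, 0.0879]
tool_rot: [1.717, 2.06, 0.645]
ft_force: [-0.9, -0.5, 0.3]
grip_width: 0.313
grip_force: 0.0
time: 20.35
position: [0.5349, 0.1604, 0.1898]
tool_rot: [1.715, 2.058, 0.648]
ft_force: [0.1, -0.1, -0.0]
grip_width: 0.324
grip_force: 0.0
180 (array([647.7, 187.2]), array([ 86.7, 140. ]), 10.19) rack xyz [[0.6, 15.5, 82.4], [-58.9, 25.1, 76.8], [41.1, 56.0, 73.8]]
122 (array([587.3, 162.8]), array([34.3, 59.3]), 11.26) rack xyz [[-36.9, -21.5, -3.4], [-33.7, -10.6, 21.8], [65.0, 95.1, 110.5]]
369 (array([677.9, 197.6]), array([ 99.9, 129.6]), 7.79) rack xyz [[30.4, 80.3, 122.5], [-42.2, 26.2, 74.5], [37.4, 44.2, 68.3]]
101 (array([594.3, 166.6]), array([15.2, 54.3]), 9.66) rack xyz [[-19.2, -12.3, -4.8], [-29.6, 5.8, 24.1], [74.6, 84.6, 95.8]]
```

View pics/s6.png

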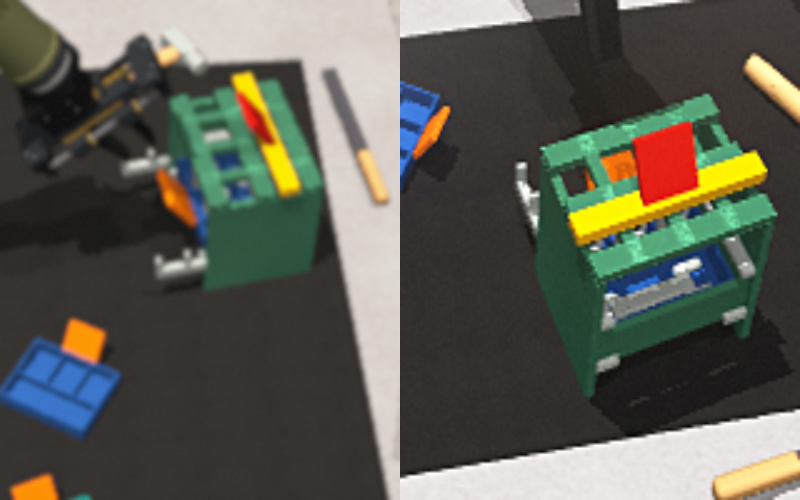

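The tray is against the stop (grip at (180,195) left, spanner and sockets inside, right). The bar is flat on top and the hand is clear, so I hand in.

```bash
python3 -c "
from bench import ctrl
print(ctrl.close_job())"
```

```text
the job is handed in; nothing more can be done
None
```

I handed the job in at about 20 s of the 56 s allowed: the keeper bar lies flat on the rack top, the loaded tray is home against the rear stop with all its load, and the hand is clear; the hand-in returned no verdict.

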